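Tea drawer: put the nested lids on the tin, then take off the outer lid alone

TASK

Pull the tea drawer out to its stop, then pick up the open tea tin's two lids from the wooden board together, as one nested pair, and lower them (do not drop them) onto the tin in the drawer until the inner lid is fully seated with the outer lid still on it. Then lift the outer lid alone and finish while still holding it, level, a hand's breadth above the tin, so that the seal of the inner lid can be checked. The inner lid must stay seated in the tin and not be bared anywhere else; do not tip or lift the tin, and leave the other things undisturbed.

Things in the scene. Friction and masses are not known exactly. Their poses are not given: they have to be found in the camera images.
- drawer (a joint): How far the tea drawer is pulled out, in m: 0 shut, 0.150 at its stop; it starts shut or up to 12 mm ajar. It slides along the cabinet's own -x axis, runs with light friction (about 2 N plus slight damping) and stays where it is left. Its contents ride along in close-fitting cells.
- handle (a point): Middle of the drawer's steel bar handle; moves with the drawer; axes as the cabinet's. The bar is 10 mm thick, 130 mm long, level along the cabinet's y axis, 92 mm above the table, its axis 36 mm in front of the drawer's front panel, 26 mm below the panel's top edge and 36 mm below the cabinet's top.
- cabinet: Low black cabinet with one drawer, fixed to the console: 220 mm deep (x), 280 mm wide (y), 128 mm high. Origin: on the table, in the middle of the lower edge of its front. Its -x axis points out of the front, the way the drawer opens. The drawer's front panel is 16 mm thick, 276 mm wide, its top edge 118 mm above the table.
- row_mid (a point): Middle of the floor of the drawer's middle cell, 22 mm above the table; moves with the drawer; axes as the cabinet's. Three cells stand side by side just behind the front panel, each 75 mm wide (y) and 112 mm long (x), middles 78 mm apart, walls up to 72 mm above the table (outer side walls 85 mm). The tin, a sugar pot and a honey jar stand in them in any order.
- tin: Open round steel tea tin, 62 mm across, 82 mm high, mouth 57 mm across, holding foil-wrapped tea discs up to 62 mm above its underside. Loose, about 0.3 kg. It stands in one of the three drawer cells, hidden while the drawer is shut. Origin: centre of its underside, z up along its axis; rim at z = 82 mm.
- inner_lid: Inner lid, about 0.11 kg, loose, standing on the board. Bottom up: rubber plug 52 mm across, 14 mm long, foot bevelled to 44 mm; steel collar 66 mm across, z = 14 to 28 mm; step 51 mm across, 8 mm high; knob; 44 mm in all. Origin: centre of the plug's underside, z up. Seated, the collar lies on the tin's rim (origin 68 mm above the tin's); the plug has 2.5 mm of play all round.
- outer_lid: Outer lid, about 0.09 kg: steel cap 64 mm across, 30 mm high, hollow below. Origin: centre of its lower edge, z up. It starts resting loosely on the inner lid's collar (origin 28 mm above the inner lid's), over step and knob, 1.5 mm of play. Nothing locks it: fingers closed on the collar, 1 mm prouder all round, carry both lids; fingers closed above the collar carry it alone.
- tray: Flat wooden board, 240 mm (x) by 150 mm (y) by 12 mm, fixed on the table to the left or right of the drawer. Origin: centre of its underside. The nested lids stand on its half nearer the robot, about 60 mm from its middle along -x; a white cup stands about 68 mm from its middle along +x.
- cup: White cup on the wooden board, 68 mm across, 58 mm high; bystander. Origin: centre of its underside.
- sugar_pot: Small white lidded pot in a drawer cell, 58 mm across, 49 mm high; bystander. Origin: centre of its underside.
- honey_jar: Amber jar in a drawer cell, 52 mm across, 52 mm high; bystander. Origin: centre of its underside.
- sunglasses: Folded dark sunglasses lying on the open book (236 mm by 166 mm, 16 mm high, fixed, on the other side of the drawer from the wooden board); bystander. Origin: middle of the underside of the lenses.
- clock: Black alarm clock, 75 x 85 x 80 mm, standing on the table beside the cabinet; bystander. Origin: centre of its underside.
- water: Green glass water bottle, 62 mm across, 190 mm high, standing on the table beside the cabinet, on the other side from the clock; bystander. Origin: centre of its underside.
Not all that is in view belongs to the job. Leave any green look-alike of the outer_lid alone.

How it is judged:
By the outcome, as a careful person would: the job done as asked, in the order asked, and still so for the second after the job is handed in, while the arm keeps its last pose, push and grip.
It also fails if it takes over 64 s, if anything falls off the work surface, if the arm or the gripper's body presses on something with over 40 N, if the wrist force passes 120 N, or if a joint passes its speed limit or range.

ROBOT

A 7-joint arm with a two-finger parallel gripper is mounted at the origin on the work surface. World frame = base frame: x ahead of the robot, y to its left, z up, the work surface at z = 0. Lengths are in m, angles in rad, forces in N, time in s.
With the tool pointing down it reaches from about 0.4 to 0.875 m from the base axis. Payload 19.3 kg.
Tool frame: the origin (TCP) lies at the very end of the fingers, on their centre line; the grasp point (between the pads) lies 19 mm behind it; z points along the fingers, y is the line along which they close (so a half turn about z gives the same grasp; the last joint's range is limited). The gripper opens to 85 mm and grips with 20 to 120 N. Pads are 22 mm wide; open, the fingers measure 114 mm over their backs; the gripper's body (76 mm by 85 mm) begins 54 mm behind the grasp point. The pads swing forward as they close: fully open they stand 13 mm farther back than shut.
Start: joints at [1.148, 0.521, -0.036, 1.599, 0.021, 1.021, -0.113], TCP at [0.216, -0.587, 0.231] pointing down, gripper open.
Joint ranges: [-2.91, 2.91], [-0.3, 2.13], [-1.5, 1.42], [0.17, 2.43], [-1.26, 4.41], [0.16, 1.93], [-2.52, 2.52]. Speed limits (rad/s): [1.89, 1.89, 2.39, 2.39, 3.01, 3.01, 3.01].

INTERFACE

Orientations are given as [roll, pitch, yaw] about the fixed x, y, z axes, in that order (R = Rz(yaw) Ry(pitch) Rx(roll)).
In Python, from workcell import bot gives the robot as it stands.
- The arm moves only by the tool servo_tool, never from a script. Its argument "plan" is a list of rows, each a list of 7 numbers: the finger opening in cm, from 0 to 8.54, then the shift along the tool's x, y, z in cm, then the turn, a rotation vector about the tool's x, y, z in degrees. In form: [[fingers, x, y, z, wx, wy, wz], ...]. A call has 1 to 10 rows; each row is the pose to reach, as a shift and turn from the pose commanded when the call began, along the tool's axes at that moment; what a row does not reach only later rows make up. A row lasts 1/10 s, in which the tool goes at most 50 mm and 8.59 degrees, less where a joint would pass 70% of its speed; a pose out of reach is approached as far as the arm can. A call with a gripper value outside its range is refused whole. The fingers move at their own pace and stop on an object; "force" is the grip in N (left out, the last holds). Time passes only in rows, so rows that repeat a pose let the fingers close. It gives the time, the measured TCP pose, the force, the opening and the grip force at its end, in the units of the state.
- bot.observe(): the state, without advancing time (a new reading comes with each control period).
- bot.grab_frame(name): name is "side" or "top" or "wrist"; returns a dict with "frame" (420x560x3 uint8, blue, green, red), "mtx" (3x3 intrinsics, pixels), "R" (3x3) and "t" (3): a world point X has camera coordinates R X + t; the wrist camera has in their place "T_tool_cam" (4x4, takes a point from camera to tool coordinates, whose origin is the TCP and whose axes are the flange's). Camera axes: x right, y down, z forward; pixel columns grow to the right and rows downward; lengths in m; the calibration is good to about 2 mm. A picture is of the moment at which its call begins: read the wrist's pose just before it. There is no depth.
- bot.job_done(): hands the job in; it is judged then, once.
The state is a dict: "clock": time; "qpos": joint angles; "qd": joint speeds; "joint_efforts": joint torques, N m; "position": TCP position; "tool_rot": TCP orientation; "force": force on the tool from outside, world axes, zero at the start; "moment": the same for the moment, N m; "grip_width": finger opening in m; "finger_force": force on a finger pad.
Only numpy, scipy, OpenCV 4.12 (cv2) and the standard library are available. Lean on these libraries where they do the work, as an engineer would, in place of code of your own. Each camera call takes 0.05 s, during which the arm holds its last target. There are 200 camera calls.

## Working session

There is one attempt and no reset: what is moved stays moved. The work goes in short steps, Python scripts to look and compute and a tool call to move; the robot and the scene stay as the last step left them, time stands still between calls to the robot, and variables do not carry over. Pictures are saved under pics/ and viewed, at most 13 in all, crops included, and the job is handed in when it is done.

Besides the shell and the picture viewer there is one more tool, called after ">>>" as name(argument=value, ...), one argument or row to a line, values as JSON. servo_tool: Moves the arm, as the interface text tells. Its arguments: {"type":"object","properties":{"plan":{"type":"array","items":{"type":"array","items":{"type":"number"}}},"force":{"type":"number"}},"required":["plan"]}

```bash
ls; mkdir -p pics; python3 - <<'E'
from workcell import bot
import cv2,numpy as np
s=bot.observe();print(s['position'],s['tool_rot'],s['clock'],s['grip_width'])
for n in ['top','side']:
    f=bot.grab_frame(n);cv2.imwrite(f'pics/{n}0.png',f['frame'])
    np.savez(f'{n}.npz',**f);print(n,f['mtx'].round(1).tolist(),(-f['R'].T@f['t']).round(3),f['R'].round(3).tolist())
f=bot.grab_frame('wrist');print(f['T_tool_cam'].round(3).tolist())
E
```

```text
pics
[ 0.21581978 -0.58622173  0.23072738] [-3.14048341e+00  7.34121529e-05  3.52828297e-01] 0.0 0.08547410763609298
top [[470.9, 0.0, 274.5], [0.0, 470.9, 217.8], [0.0, 0.0, 1.0]] [ 0.312 -0.028  1.455] [[0.026, -1.0, -0.006], [-0.987, -0.025, -0.161], [0.161, 0.01, -0.987]]
side [[394.7, 0.0, 281.5], [0.0, 394.7, 203.8], [0.0, 0.0, 1.0]] [ 0.396 -0.695  0.899] [[0.974, -0.227, -0.004], [-0.176, -0.744, -0.645], [0.144, 0.628, -0.764]]
[[0.001, -0.959, -0.283, 0.071], [1.0, 0.001, -0.001, -0.0], [0.001, -0.283, 0.959, -0.142], [0.0, 0.0, 0.0, 1.0]]
```

View pics/top0.png

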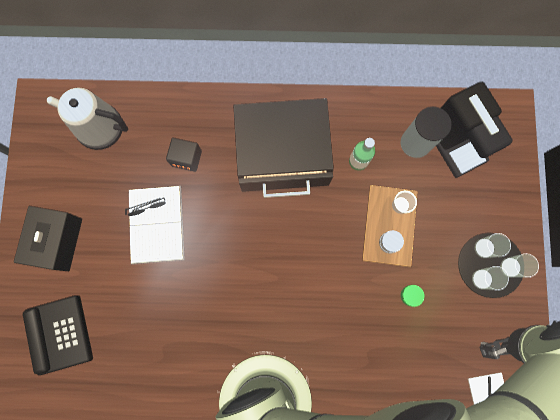

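View pics/side0.png

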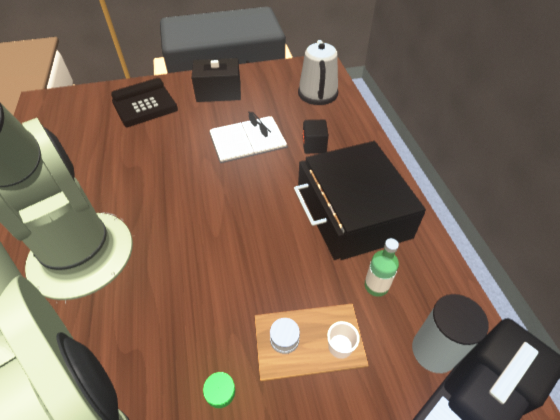

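In the top view the nested steel lids are at about (393,241) on the board. The green look-alike is at (413,296) and lies off the board, so I'll leave it alone. The handle bar runs from about (264,193) to (310,190). I'll check these in one enlarged crop.

```bash
cat > h.py <<'E'
import numpy as np,cv2
from scipy.spatial.transform import Rotation as Ro
from workcell import bot
def ray(f,uv,z):
    R,t,K=f['R'],f['t'],f['mtx']; c=-R.T@t
    d=R.T@np.linalg.inv(K)@np.array([uv[0],uv[1],1.]); return c+d*(z-c[2])/d[2]
def wrist(s=None):
    s=bot.observe(); f=dict(bot.grab_frame('wrist'))
    T=np.eye(4);T[:3,:3]=Ro.from_euler('xyz',s['tool_rot']).as_matrix();T[:3,3]=s['position']
    W=np.linalg.inv(T@f['T_tool_cam']);f['R']=W[:3,:3];f['t']=W[:3,3];return s,f
def proj(f,X):
    p=f['mtx']@(f['R']@np.asarray(X)+f['t']);return p[:2]/p[2]
def shift(s,X,yaw):
    """cm & deg rotvec in tool axes to reach tool-down pose at X,yaw from measured"""
    R=Ro.from_euler('xyz',s['tool_rot']); G=Ro.from_euler('xyz',[np.pi,0,yaw])
    return (R.inv().apply(np.asarray(X)-s['position'])*100).round(2),((R.inv()*G).as_rotvec()*180/np.pi).round(1)
E
python3 - <<'E'
from h import *
f=np.load('top.npz');g=np.load('side.npz')
im=f['frame'][85:275,230:430];cv2.imwrite('pics/crop.png',cv2.resize(im,None,fx=3,fy=3,interpolation=cv2.INTER_CUBIC))
print('handle',ray(f,(264,193.5),.097),ray(f,(310,190.5),.097))
print('cab',[ray(f,p,.128).round(3) for p in [(234,104),(327,99),(333,173),(237,182)]])
print('lid',ray(f,(393,241),.07),ray(g,(285,333),.07))
E
```

```text
handle [0.60473895 0.01847941 0.097     ] [ 0.61716011 -0.11688874  0.097     ]
cab [array([0.868, 0.115, 0.128]), array([ 0.89 , -0.161,  0.128]), array([ 0.664, -0.181,  0.128]), array([0.63 , 0.097, 0.128])]
lid [ 0.47683266 -0.36565782  0.07      ] [ 0.47694766 -0.36970523  0.07      ]
```

View pics/crop.png

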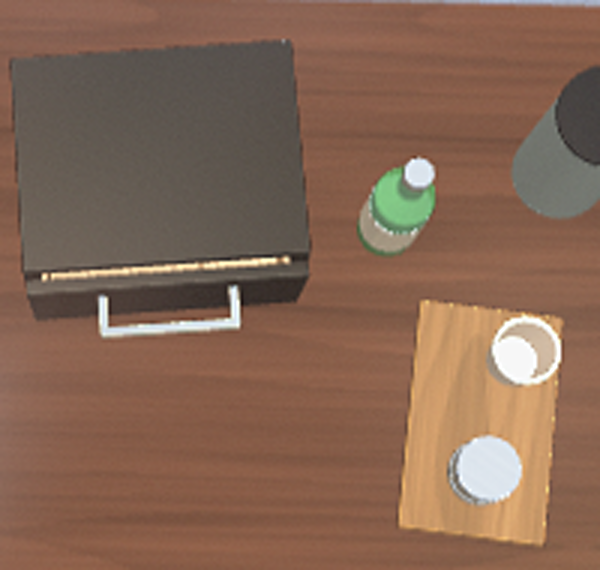

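```bash
python3 - <<'E'
from h import *
f=np.load('top.npz')
a,b=ray(f,(264.3,195.7),.092),ray(f,(309.7,193.2),.092);print('handle',(a+b)/2,np.linalg.norm(a-b),np.degrees(np.arctan2(b[0]-a[0],-(b[1]-a[1]))))
P=[ray(f,p,.128) for p in [(234,104.5),(327,98.7),(332.7,168.3),(238.3,175)]]
for i in range(4):
    d=P[i]-P[i-1];print(np.linalg.norm(d).round(3),np.degrees(np.arctan2(d[1],d[0])).round(1))
m=(P[2]+P[3])/2;print('front mid',m)
P=[ray(f,p,.012) for p in [(370.7,185),(417,190.5),(411.7,266.5),(363.3,260.5)]]
for i in range(4):
    d=P[i]-P[i-1];print('tray',np.linalg.norm(d).round(3),np.degrees(np.arctan2(d[1],d[0])).round(1))
c=np.mean(P,0);print(c)
l=ray(f,(393.3,241),.07);print('lid',l,np.linalg.norm((l-c)[:2]))
s=bot.observe()
Y=np.radians(5)
print(shift(s,[a[0]/2+b[0]/2,(a[1]+b[1])/2,.2],np.radians(90+5)),shift(s,[a[0]/2+b[0]/2,(a[1]+b[1])/2,.2],np.radians(-85)), s['qpos'])
E
```

```text
handle [ 0.60464641 -0.0494382   0.092     ] 0.13445259870046766 4.649563584039524
0.216 5.6
0.277 -84.9
0.214 -175.1
0.275 95.6
front mid [ 0.66437518 -0.04311273  0.128     ]
tray 0.238 -5.8
tray 0.145 -95.6
tray 0.239 174.8
tray 0.148 84.4
[ 0.5329453  -0.37333247  0.012     ]
lid [ 0.47685528 -0.36654188  0.07      ] 0.05649957642586046
(array([ 55.04, -36.94,   3.12]), array([ -0. ,  -0. , -74.8])) (array([ 55.04, -36.94,   3.12]), array([ -0. ,   0. , 105.2])) [ 1.14782017  0.52181581 -0.03630657  1.59983519  0.02121151  1.02110746
 -0.11277953]
```

>>> servo_tool(
  plan=[
    [3.2,55,-37,3,0,0,-75],
    [3.2,55,-37,3,0,0,-75],
    [3.2,55,-37,3,0,0,-75],
    [3.2,55,-37,3,0,0,-75],
    [3.2,55,-37,3,0,0,-75],
    [3.2,55,-37,3,0,0,-75],
    [3.2,55,-37,3,0,0,-75],
    [3.2,55,-37,3,0,0,-75],
    [3.2,55,-37,3,0,0,-75],
    [3.2,55,-37,3,0,0,-75],
  ],
  force=40,
)

```text
clock: 1.15
position: [0.5092, -0.1801, 0.2086]
tool_rot: [-3.142, -0.0, 1.666]
force: [1.1, -1.1, 0.3]
grip_width: 0.032
finger_force: 0.0
```

```bash
python3 - <<'E'
from h import *
s=bot.observe();print(s['clock'],s['position'],s['tool_rot'],s['grip_width'],shift(s,[.6046,-.0494,.16],np.radians(95.3)))
E
```

```text
1.15 [ 0.50924574 -0.18006563  0.20857389] [-3.14153526e+00 -8.00080933e-05  1.66565529e+00] 0.032008629292607824 (array([12.1 , 10.73,  4.86]), array([-0. , -0. ,  0.1]))
```

>>> servo_tool(
  plan=[
    [3.2,12.1,10.7,4.8,0,0,0],
    [3.2,12.1,10.7,4.8,0,0,0],
    [3.2,12.1,10.7,4.8,0,0,0],
    [3.2,12.1,10.7,4.8,0,0,0],
    [3.2,12.1,10.7,4.8,0,0,0],
    [3.2,12.1,10.7,4.8,0,0,0],
  ],
)

```text
clock: 1.75
position: [0.6037, -0.0522, 0.1605]
tool_rot: [-3.141, 0.0, 1.662]
force: [-0.3, -0.6, 1.0]
grip_width: 0.0319
finger_force: 0.0
```

```bash
python3 - <<'E'
from h import *
s,f=wrist();print(s['position'],s['tool_rot'],shift(s,[.6046,-.0494,.073],np.radians(95.3)))
im=f['frame'].copy()
for y in (-.065,0,.065):
    c,n=np.cos(.0925),np.sin(.0925);p=proj(f,[.6046-n*y,-.0494+c*y,.092]);print(p);cv2.circle(im,tuple(int(v) for v in p),4,(0,0,255),1)
cv2.imwrite('pics/w1.png',im)
E
```

```text
[ 0.60365694 -0.05217785  0.16046816] [-3.14070988e+00  4.33148446e-04  1.66157933e+00] (array([0.27, 0.13, 8.75]), array([-0.1,  0. , -0.1]))
[285.13205842 306.77111159]
[285.29810799 223.11916811]
[285.49404679 124.40971303]
```

View pics/w1.png

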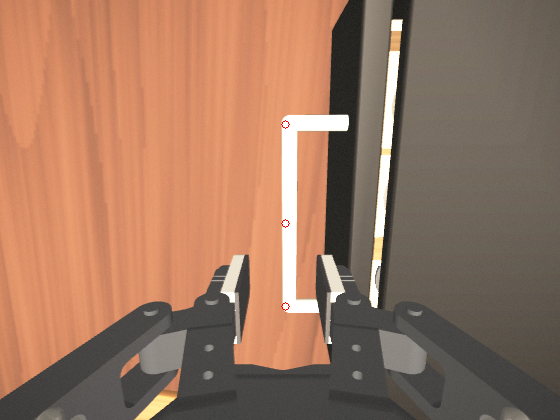

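The wrist view shows the bar axis at column 289, against 285 predicted. The bar is therefore about 3 mm further along +x, between the pads at columns 235 and 330.

>>> servo_tool(
  plan=[
    [3.2,0.3,0.4,4,0,0,0],
    [3.2,0.3,0.4,7,0,0,0],
    [3.2,0.3,0.4,8.7,0,0,0],
    [3.2,0.3,0.4,8.7,0,0,0],
    [0.5,0.3,0.4,8.7,0,0,0],
    [0.5,0.3,0.4,8.7,0,0,0],
    [0.5,0.3,0.4,8.7,0,0,0],
    [0.5,0.3,0.4,8.7,0,0,0],
  ],
  force=40,
)

```text
clock: 2.6
position: [0.6079, -0.0499, 0.0746]
tool_rot: [3.141, 0.001, 1.66]
force: [-0.3, -3.8, 7.9]
grip_width: 0.0085
finger_force: 39.1
```

>>> servo_tool(
  plan=[
    [0.5,0,-1,0,0,0,0],
    [0.5,0,-3,0,0,0,0],
    [0.5,0,-5,0,0,0,0],
    [0.5,0,-7,0,0,0,0],
    [0.5,0,-9,0,0,0,0],
    [0.5,0,-11,0,0,0,0],
    [0.5,0,-12.5,0,0,0,0],
    [0.5,0,-13,0,0,0,0],
    [0.5,0,-13.4,0,0,0,0],
    [0.5,0,-13.4,0,0,0,0],
  ],
)

```text
clock: 3.6
position: [0.474, -0.0627, 0.0745]
tool_rot: [3.141, 0.002, 1.659]
force: [-1.0, -9.0, 9.9]
grip_width: 0.0083
finger_force: 41.0
```

>>> servo_tool(
  plan=[
    [0.5,0,-0.4,0,0,0,0],
    [0.5,0,-0.7,0,0,0,0],
    [0.5,0,-1.0,0,0,0,0],
    [0.5,0,-1.3,0,0,0,0],
    [0.5,0,-1.6,0,0,0,0],
    [0.5,0,-1.9,0,0,0,0],
    [0.5,0,-1.9,0,0,0,0],
  ],
)

```text
clock: 4.3
position: [0.4628, -0.0636, 0.0751]
tool_rot: [3.127, 0.0, 1.659]
force: [47.8, -12.3, -39.1]
grip_width: 0.0082
finger_force: 39.0
```

>>> servo_tool(
  plan=[
    [0.5,0,0.5,0,0,0,0],
    [0.5,0,0.65,0,0,0,0],
    [0.5,0,0.65,0,0,0,0],
    [3.2,0,0.65,0,0,0,0],
    [3.2,0,0.65,0,0,0,0],
    [3.2,0,0.65,0,0,0,0],
    [3.2,0,0.65,0,0,0,0],
    [3.2,0,0.65,-4,0,0,0],
    [3.2,0,0.65,-9,0,0,0],
    [3.2,0,0.65,-14,0,0,0],
  ],
)

```text
clock: 5.3
position: [0.4613, -0.061, 0.2152]
tool_rot: [-3.14, -0.001, 1.663]
force: [0.5, -0.9, 0.1]
grip_width: 0.0318
finger_force: 0.0
```

```bash
python3 - <<'E'
from h import *
s,f=wrist();print(s['position'],s['tool_rot'],s['grip_width'],s['force'])
np.savez('w2.npz',pos=s['position'],**f);cv2.imwrite('pics/w2.png',f['frame'])
g=bot.grab_frame('top');np.savez('top2.npz',**g)
cv2.imwrite('pics/top2.png',np.hstack([cv2.resize(g['frame'][100:310,215:425],None,fx=2.7,fy=2.7,interpolation=cv2.INTER_CUBIC)]))
E
```

```text
[ 0.46125955 -0.061011    0.21521701] [-3.14041607e+00 -9.72720687e-04  1.66253787e+00] 0.031767577366664294 [ 0.4721534  -0.89647625  0.12487516]
```

View pics/w2.png

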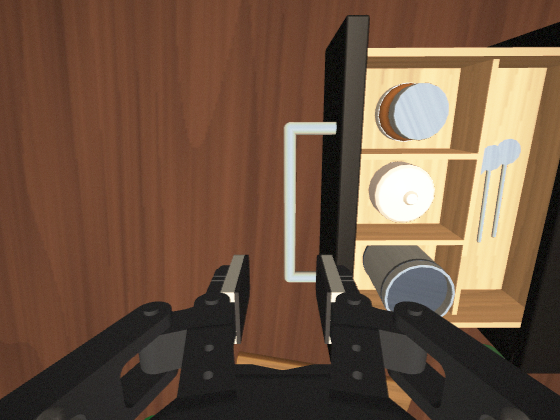

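The drawer is open. In the wrist view the honey jar is at (412,110), the sugar pot at (404,193), and the open tin (dark mouth) at about (420,292), in the cell nearer the board.

```bash
python3 - <<'E'
from h import *
f=np.load('w2.npz');P=ray(f,(419.5,292),.104);print('tin',P)
print('jar top',ray(f,(419,110),.074),'pot knob',ray(f,(405,193),.066))
im=f['frame'].copy()
def ov(f,im,P,r,o,s,z=None):
    q=[(np.array(proj(f,P+[r*np.cos(a),r*np.sin(a),0]))-o)*s for a in np.linspace(0,6.3,60)]
    cv2.polylines(im,[np.int32(q)],True,(0,0,255),1)
g=np.load('top2.npz')
a=cv2.resize(im[230:350,330:490],None,fx=3,fy=3);ov(f,a,P,.031,np.array([330,230]),3)
o=np.array([290,150]);b=cv2.resize(g['frame'][150:270,290:430],None,fx=3,fy=3)
ov(g,b,P,.031,o,3)
L=np.array([.4769,-.3665,.07]);ov(g,b,L,.032,o,3)
cv2.imwrite('pics/ov.png',np.hstack([a,b])[:, :])
print(np.hstack([a,b]).shape)
E
python3 -c "
import cv2;i=cv2.imread('pics/ov.png');cv2.imwrite('pics/ov.png',cv2.resize(i,(800,int(i.shape[0]*800/i.shape[1]))))"
```

```text
tin [ 0.5866141  -0.12414014  0.104     ]
jar top [0.56616928 0.02704771 0.074     ] pot knob [ 0.57179689 -0.0452228   0.066     ]
(360, 900, 3)
```

View pics/ov.png

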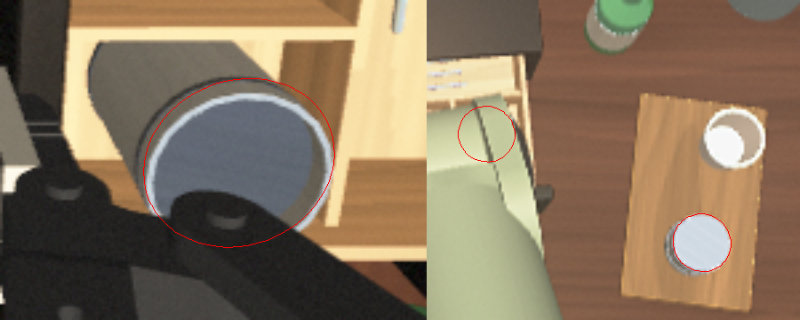

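```bash
python3 - <<'E'
from h import *
s=bot.observe();print(shift(s,[.477,-.3665,.17],np.radians(5.3)),s['qpos'])
E
```

```text
(array([-30.49,  -1.54,   4.95]), array([ 0.4, -0.3, 89.9])) [ 0.43376297  0.32195699 -0.52728712  1.9977541   0.21284139  0.86643483
 -0.1178427 ]
```

>>> servo_tool(
  plan=[
    [8.5,-10,-0.5,0,0,0,30],
    [8.5,-30.5,-1.5,2,0,0,90],
    [8.5,-30.5,-1.5,5,0,0,90],
    [8.5,-30.5,-1.5,5,0,0,90],
    [8.5,-30.5,-1.5,5,0,0,90],
    [8.5,-30.5,-1.5,5,0,0,90],
    [8.5,-30.5,-1.5,5,0,0,90],
    [8.5,-30.5,-1.5,5,0,0,90],
    [8.5,-30.5,-1.5,5,0,0,90],
    [8.5,-30.5,-1.5,5,0,0,90],
  ],
)

```text
clock: 6.4
position: [0.4744, -0.3664, 0.1631]
tool_rot: [-3.141, 0.001, 0.155]
force: [-0.5, -0.2, 0.8]
grip_width: 0.0849
finger_force: 0.0
```

>>> servo_tool(
  plan=[
    [8.5,0,0,0,0,0,0],
    [8.5,0,0,0,0,0,0],
  ],
)

```text
clock: 6.6
position: [0.4747, -0.3662, 0.1635]
tool_rot: [-3.141, 0.0, 0.167]
force: [-0.5, -0.1, 0.8]
grip_width: 0.0852
finger_force: 0.0
```

```bash
python3 - <<'E'
from h import *
s,f=wrist();print(s['clock'],s['position'],s['tool_rot'],s['grip_width'],s['qpos'].round(2),shift(s,[.477,-.3665,.17],np.radians(5.3)))
np.savez('w3.npz',pos=s['position'],**f);im=f['frame'].copy()
for P,r in [([.477,-.3665,.07],.032),([.477,-.3665,.04],.033)]:
    q=[proj(f,np.array(P)+[r*np.cos(a),r*np.sin(a),0]) for a in np.linspace(0,6.3,60)]
    cv2.polylines(im,[np.int32(q)],True,(0,0,255),1)
g=bot.grab_frame('top');np.savez('top3.npz',**g)
cv2.imwrite('pics/w3.png',cv2.resize(np.hstack([im,cv2.resize(g['frame'][150:240,220:340],(560,420))]),(800,300)))
E
```

```text
6.6 [ 0.47470007 -0.36622782  0.16345933] [-3.14147411e+00  3.99088773e-04  1.66854002e-01] 0.08524525588524301 [ 0.59  0.56 -0.05  1.73  0.03  0.85 -0.88] (array([ 0.22,  0.06, -0.65]), array([-0. ,  0. ,  4.3]))
```

View pics/w3.png

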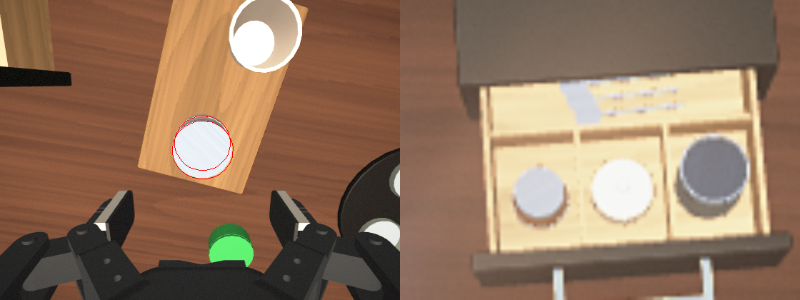

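The lids overlay fits, so the lids are at (0.477,-0.3665). In the top view the tin rim is centred at about (314.4,200.4).

```bash
python3 - <<'E'
from h import *
g=np.load('top3.npz');print('tin',ray(g,(314.4,200.4),.104))
f=np.load('w2.npz')
print('pot',ray(g,(220+222.5/3.333,150+189/3.333),.066),'jar',ray(g,(220+140/3.333,150+193/3.333),.074))
s=bot.observe();print(shift(s,[.477,-.3665,.013],np.radians(5.3)))
E
```

```text
tin [ 0.58630021 -0.12970512  0.104     ]
pot [ 0.57266362 -0.04992585  0.066     ] jar [0.5656656  0.02391489 0.074     ]
(array([ 0.24,  0.05, 15.05]), array([-0. ,  0. ,  4.2]))
```

>>> servo_tool(
  plan=[
    [8.5,0.2,0,4,0,0,4.2],
    [8.5,0.2,0,8,0,0,4.2],
    [8.5,0.2,0,12,0,0,4.2],
    [8.5,0.2,0,14,0,0,4.2],
    [8.5,0.2,0,14.9,0,0,4.2],
    [8.5,0.2,0,14.9,0,0,4.2],
  ],
)

```text
clock: 7.3
position: [0.4763, -0.366, 0.014]
tool_rot: [-3.14, 0.001, 0.09]
force: [0.0, 0.0, 0.9]
grip_width: 0.0849
finger_force: 0.0
```

>>> servo_tool(
  plan=[
    [6.2,0,0,0,0,0,0],
    [6.2,0,0,0,0,0,0],
    [6.2,0,0,0,0,0,0],
    [6.2,0,0,0,0,0,0],
    [6.2,0,0,0,0,0,0],
    [6.2,0,0,0,0,0,0],
  ],
  force=40,
)

```text
clock: 7.9
position: [0.4773, -0.3667, 0.0165]
tool_rot: [3.14, -0.002, 0.089]
force: [-0.8, 1.2, 6.2]
grip_width: 0.0648
finger_force: 42.7
```

>>> servo_tool(
  plan=[
    [6.2,0,0,-1,0,0,0],
    [6.2,0,0,-2,0,0,0],
    [6.2,0,0,-4,0,0,0],
    [6.2,0,0,-6,0,0,0],
    [6.2,0,0,-9,0,0,0],
    [6.2,0,0,-12,0,0,0],
    [6.2,0,0,-15,0,0,0],
    [6.2,0,0,-16,0,0,0],
    [6.2,0,0,-16,0,0,0],
  ],
)

```text
clock: 8.8
position: [0.4772, -0.3666, 0.1767]
tool_rot: [3.14, -0.003, 0.088]
force: [-0.0, 0.2, -1.9]
grip_width: 0.0645
finger_force: 45.1
```

```bash
python3 - <<'E'
from h import *
s,f=wrist();print(s['clock'],s['position'],s['tool_rot'],s['grip_width'],s['force'],shift(s,[.5865,-.1295,.18],np.radians(5.3)))
g=bot.grab_frame('side')
cv2.imwrite('pics/w4.png',cv2.resize(np.hstack([f['frame'],cv2.resize(g['frame'][200:380,200:440],(560,420))]),(800,300)))
E
```

```text
8.8 [ 0.47720297 -0.36660748  0.1767161 ] [ 3.13965106e+00 -2.50683296e-03  8.84579288e-02] 0.0645461871049354 [-0.03387131  0.24589994 -1.90921683] (array([ 12.98, -22.65,  -0.34]), array([ 0.1, -0.1, -0.2]))
```

View pics/w4.png

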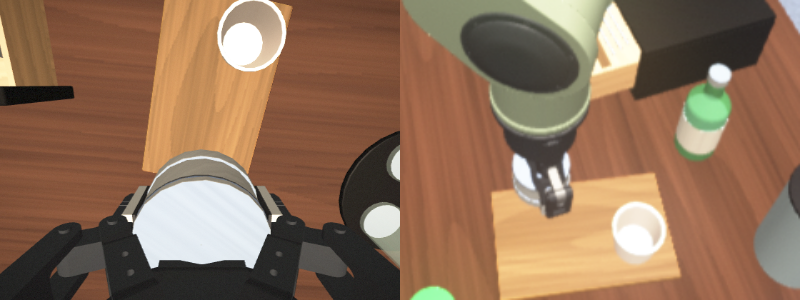

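Both lids are held: width 64.5 mm (the collar), weight about 2 N, and the wrist view shows the cap still on the collar. Next I'll carry them over the tin.

>>> servo_tool(
  plan=[
    [6.2,0.5,-1,-0.3,0,0,0],
    [6.2,2,-3,-0.3,0,0,0],
    [6.2,3.5,-6,-0.3,0,0,0],
    [6.2,5,-9,-0.3,0,0,0],
    [6.2,7,-12,-0.3,0,0,0],
    [6.2,9,-15.5,-0.3,0,0,0],
    [6.2,11,-19,-0.3,0,0,0],
    [6.2,12.5,-21.7,-0.3,0,0,0],
    [6.2,13,-22.6,-0.3,0,0,0],
    [6.2,13,-22.6,-0.3,0,0,0],
  ],
)

```text
clock: 9.9
position: [0.5863, -0.1272, 0.1768]
tool_rot: [-3.141, 0.001, 0.092]
force: [-0.5, 0.1, -2.2]
grip_width: 0.0645
finger_force: 45.2
```

```bash
python3 - <<'E'
from h import *
s,f=wrist();print(s['clock'],s['position'],s['tool_rot'],s['grip_width'],s['force'],shift(s,[.5865,-.1295,.115],np.radians(5.3)))
np.savez('w5.npz',**f);im=f['frame'].copy()
Pl=s['position']+[0,0,-.0045]
for P,r in [(np.array([.5865,-.1295,.104]),.031),(Pl+[0,0,.058],.032),(Pl+[0,0,.028],.033)]:
    q=[proj(f,P+[r*np.cos(a),r*np.sin(a),0]) for a in np.linspace(0,6.3,60)]
    cv2.polylines(im,[np.int32(q)],True,(0,0,255),1)
g=bot.grab_frame('side')
cv2.imwrite('pics/w5.png',cv2.resize(np.hstack([im,cv2.resize(g['frame'][110:290,240:480],(560,420))]),(800,300)))
E
```

```text
9.9 [ 0.58632675 -0.12719599  0.17682923] [-3.14061170e+00  1.18817620e-03  9.15287118e-02] 0.06445110712072699 [-0.51175788  0.14021008 -2.17150371] (array([0.  , 0.24, 6.18]), array([-0.1,  0.1, -0.1]))
```

View pics/w5.png

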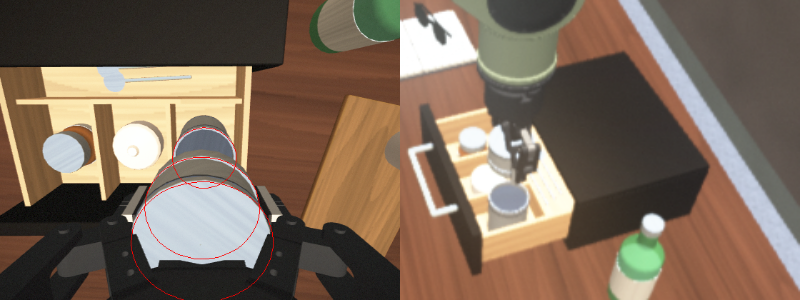

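The predicted tin rim circle fits the visible rim at about (204,157), so I'll lower the lids.

>>> servo_tool(
  plan=[
    [6.2,0,0.2,2,0,0,0],
    [6.2,0,0.2,4,0,0,0],
    [6.2,0,0.2,5.4,0,0,0],
    [6.2,0,0.2,6.1,0,0,0],
    [6.2,0,0.2,6.4,0,0,0],
    [6.2,0,0.2,6.7,0,0,0],
    [6.2,0,0.2,7,0,0,0],
    [6.2,0,0.2,7,0,0,0],
  ],
)

```text
clock: 10.8
position: [0.5864, -0.1316, 0.1078]
tool_rot: [3.142, -0.0, 0.088]
force: [-0.5, 0.1, -2.4]
grip_width: 0.0643
finger_force: 45.1
```

>>> servo_tool(
  plan=[
    [6.2,0,-0.2,0,0,0,0],
    [6.2,0,-0.2,0.3,0,0,0],
    [6.2,0,-0.2,0.5,0,0,0],
    [6.2,0,-0.2,0.7,0,0,0],
    [6.2,0,-0.2,0.9,0,0,0],
    [6.2,0,-0.2,0.9,0,0,0],
  ],
)

```text
clock: 11.4
position: [0.586, -0.1296, 0.0983]
tool_rot: [-3.141, 0.0, 0.088]
force: [0.4, 0.5, -1.9]
grip_width: 0.0646
finger_force: 45.1
```

>>> servo_tool(
  plan=[
    [6.2,0,0,0.2,0,0,0],
    [6.2,0,0,0.3,0,0,0],
    [6.2,0,0,0.4,0,0,0],
    [6.2,0,0,0.5,0,0,0],
    [6.2,0,0,0.5,0,0,0],
  ],
)

```text
clock: 11.9
position: [0.5869, -0.1296, 0.0944]
tool_rot: [3.141, -0.002, 0.089]
force: [-0.4, 0.8, 7.7]
grip_width: 0.0641
finger_force: 46.2
```

Seated: about 10 N of contact at z=0.0944, against 0.0945 predicted. I'll open the fingers, rise to the outer cap and close on it.

>>> servo_tool(
  plan=[
    [7.8,0,0,0,0,0,0],
    [7.8,0,0,0,0,0,0],
    [7.8,0,0,0,0,0,0],
    [7.8,0,0,0,0,0,0],
    [7.8,0,0,-1,0,0,0],
    [7.8,0,0,-2,0,0,0],
    [7.8,0,0,-2.4,0,0,0],
    [7.8,0,0,-2.4,0,0,0],
  ],
)

```text
clock: 12.7
position: [0.5867, -0.1297, 0.1188]
tool_rot: [3.141, -0.002, 0.088]
force: [-0.8, 0.3, -0.2]
grip_width: 0.078
finger_force: 0.0
```

```bash
python3 - <<'E'
from h import *
s,f=wrist();print(s['clock'],s['position'],s['tool_rot'],s['grip_width'],s['force'])
im=f['frame'].copy()
for z,r in [(.148,.032),(.118,.033)]:
    q=[proj(f,np.array([.5869,-.1296,z])+[r*np.cos(a),r*np.sin(a),0]) for a in np.linspace(0,6.3,60)]
    cv2.polylines(im,[np.int32(q)],True,(0,0,255),1)
g=bot.grab_frame('side')
cv2.imwrite('pics/w6.png',cv2.resize(np.hstack([im,cv2.resize(g['frame'][110:230,270:430],(560,420))]),(800,300)))
E
```

```text
12.7 [ 0.5866977  -0.12969535  0.11879976] [ 3.14123970e+00 -1.63354022e-03  8.84114754e-02] 0.07799863969477154 [-0.8282362   0.2957295  -0.17188545]
```

View pics/w6.png

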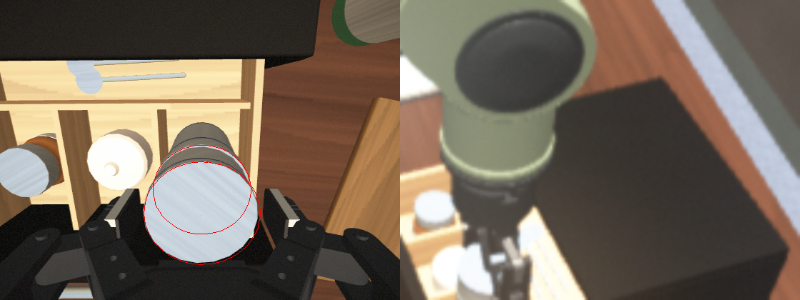

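The predicted circles at seated height match the cap and collar, so the pair is level and down. I'll close on the cap alone.

>>> servo_tool(
  plan=[
    [6,0,0,0,0,0,0],
    [6,0,0,0,0,0,0],
    [6,0,0,0,0,0,0],
    [6,0,0,0,0,0,0],
    [6,0,0,0,0,0,0],
  ],
  force=30,
)

```text
clock: 13.3
position: [0.5861, -0.1295, 0.1177]
tool_rot: [-3.141, 0.0, 0.089]
force: [-1.5, 0.7, 6.2]
grip_width: 0.0629
finger_force: 31.8
```

>>> servo_tool(
  plan=[
    [6,0,0,-0.5,0,0,0],
    [6,0,0,-1,0,0,0],
    [6,0,0,-2,0,0,0],
    [6,0,0,-3,0,0,0],
    [6,0,0,-4.5,0,0,0],
    [6,0,0,-6,0,0,0],
    [6,0,0,-7.5,0,0,0],
    [6,0,0,-8.5,0,0,0],
    [6,0,0,-8.5,0,0,0],
    [6,0,0,-8.5,0,0,0],
  ],
)

```text
clock: 14.3
position: [0.586, -0.1296, 0.2026]
tool_rot: [-3.142, 0.0, 0.088]
force: [-0.9, 0.2, -0.1]
grip_width: 0.0625
finger_force: 33.1
```

```bash
python3 - <<'E'
from h import *
s,f=wrist();print(s['clock'],s['position'],s['tool_rot'],s['grip_width'],s['force'])
g=bot.grab_frame('side')
cv2.imwrite('pics/w7.png',cv2.resize(np.hstack([f['frame'],cv2.resize(g['frame'][110:260,270:470],(560,420))]),(800,300)))
E
```

```text
14.3 [ 0.58604684 -0.12956419  0.20257143] [-3.14156111e+00  1.28872602e-05  8.84605210e-02] 0.06253924353239106 [-0.89231532  0.1524954  -0.05768533]
```

View pics/w7.png

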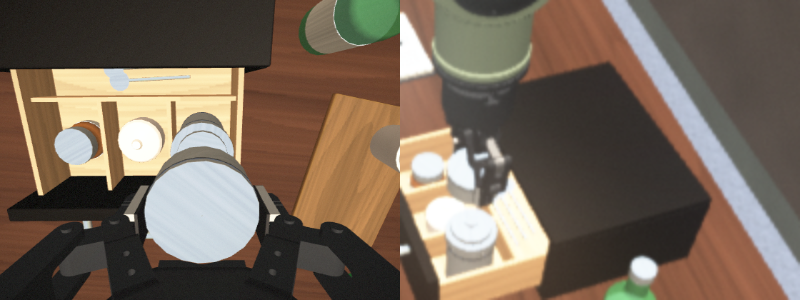

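The side view shows the inner lid level on the tin at (470,232), with its knob visible. The cap is held alone and level above it.

```bash
python3 -c "
from workcell import bot
print(bot.job_done())"
```

```text
the job is handed in; nothing more can be done
None
```

I handed the job in at about 14 s of robot time: the drawer is at its stop, the inner lid is seated in the tin, and the gripper holds the outer lid alone and level about 10 cm above the tin's rim.

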